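Weigh a baking dish on an upturned bowl

ROBOT

A 6-joint arm with a two-finger parallel gripper is mounted at the origin on the work surface. World frame = base frame: x ahead of the robot, y to its left, z up, the work surface at z = 0. Lengths are in m, angles in rad, forces in N, time in s.
With the tool pointing down it reaches from about 0.4 to 0.825 m from the base axis. Payload 7 kg.
Tool frame: the origin (TCP) lies midway between the tips of the shut fingers; the grasp point (between the pads) lies 19 mm behind it (r.grip_point_offset is the distance from the TCP to the grasp point, in m); z points along the fingers, y is the direction in which the jaws open and shut (so a half turn about z gives the same grasp; the last joint's range is limited). The gripper opens to 85 mm and grips with 20 to 120 N. Pads are 22 mm wide; open, the fingers measure 114 mm over their backs; the gripper's body (76 mm by 85 mm) begins 54 mm behind the grasp point. The pads swing forward as they close: fully open they stand 13 mm farther back than shut.
Start: joints at [1.597, 0.359, 0.012, 0, -1.224, -0.288], TCP at [0.175, 0.652, 0.231] pointing down, gripper open.
Joint ranges: [-3.07, 3.07], [-1.43, 2.12], [-1.02, 1.25], [-3.03, 1.67], [-3.05, -0], [-3.03, 3.03]. Speed limits (rad/s): [2.39, 2.39, 3.01, 3.14, 3.14, 3.14].

INTERFACE

Orientations are given as a unit quaternion [w, x, y, z].
In Python, from plant import status, viewer, r gives the robot as it stands. The module is installed in compiled form; this text tells all that it offers.
- The arm moves only by the tool move_arm, never from a script. Its argument "motion" is a list of rows, each an object with "linear": the shift along the tool's x, y, z in m, a list of three; "delta_rot": the turn, a rotation vector about the tool's x, y, z in rad, a list of three; "hand": the opening in per cent of the stroke, from 0 (shut) to 100 (fully open). In form: [{"linear": [tx, ty, tz], "delta_rot": [wx, wy, wz], "hand": hand}, ...]. A call has 1 to 12 rows; each row shifts and turns the commanded pose from where the row before left it, along the tool's axes as they then stand; what a row does not reach is not made up. A row lasts 1/12 s, in which the tool goes at most 41.7 mm and 7.16 degrees, less where a joint would pass 70% of its speed; a pose out of reach is approached as far as the arm can. A call with a gripper value outside its range is refused whole. The fingers move at their own pace and stop on an object; the grip force is fixed at half the most. Time passes only in rows, so rows that do not move let the fingers close. It gives the time, the measured TCP pose, the force and the opening at its end, in the units of the state.
- status.observe(): the state, without advancing time (a new reading comes with each control period).
- viewer.get_image(name): name is "side" or "top" or "wrist"; returns a dict with "color" (400x640x3 uint8, red, green, blue), "fx", "fy", "cx", "cy" (pixels), "cam_to_world" (4x4, takes a point from camera to world coordinates). Camera axes: x right, y up, looking along -z (the intrinsics and any distortion apply to the point x, -y, -z); pixel columns grow to the right and rows downward; lengths in m; the calibration is good to about 2 mm. The wrist camera is an equidistant fisheye: a pixel r from the principal point sees the ray r / f radians off the axis. A picture is of the moment at which its call begins. There is no depth.
- r.job_done(): hands the job in, once; it reports no verdict.
The state is a dict: "t": time; "joint_positions": joint angles; "qd": joint speeds; "joint_torque": joint torques, N m; "position": TCP position; "ee_rot": TCP orientation; "ft_force": force on the tool from outside, world axes, zero at the start; "wrist_torque": the same for the moment, N m; "width": finger opening in m.
Only numpy, scipy, OpenCV 4.12 (cv2) and the standard library are available. Lean on these libraries where they do the work, as an engineer would, in place of code of your own. Each camera call takes 0.05 s, during which the arm holds its last target. There are 200 camera calls.

TASK

Weigh the empty baking dish, which is so wide that it would hide the display, using the upturned mixing bowl on the kitchen scale as a riser. Press the round key to switch the scale on and let it go, then press the long key to zero the scale while only the bowl is on it. Then set the dish down gently, right way up, on the rounded top of the bowl and leave it balanced there on its own, centred and roughly level, with the bowl still upright in the middle of the platform and the other things left alone.

Things in the scene. Friction and masses are not known exactly. Their poses are not given: they have to be found in the camera images.
- scale: Flat kitchen scale that stays put on its rubber feet, white plastic body 210 (its x) x 180 (its y) mm, 20 high, with a steel platform plate 148 (x) x 168 (y) mm whose top is 26 mm above the worktop and whose centre is 25 mm towards +x. Origin: centre of its underside. Its front edge (-x side) carries a dark display window between the two keys.
- platform (a point): Centre of the top of the scale's steel platform, 26 mm above the worktop; axes as the scale's.
- key_on_top (a point): Centre of the top of the round key (24 mm across), the on key, 26 mm above the worktop in the scale's front strip, at the scale's x = -78, y = +60 mm. It stands 6 mm proud of the body and is pressed straight down. Moves with the key.
- key_zero_top (a point): Centre of the top of the long key (38 mm along the scale's y, 18 mm along x), the zero key, otherwise like the round key, at the scale's x = -78, y = -62 mm. Moves with the key.
- key_on (a joint): How far the round key is pressed, m: 0 up, 0.004 fully down. A spring: about 1.2 N to start, 4 N fully down; it springs back when let go. Counts as pressed beyond 0.003 for 0.15 s.
- key_zero (a joint): The same for the long key.
- bowl: Round-bottomed steel mixing bowl standing upside down, loose, on the platform: 156 mm across its rim, 66 mm high, about 0.35 kg, so its top is 92 mm above the worktop. Its top is a dome of about 100 mm radius of curvature, with no flat. Origin: centre of the rim plane (the underside as it stands); z up along its axis.
- bowl_top (a point): The summit of the upturned bowl's dome, 66 mm above bowl's origin.
- dish: Empty oblong brown earthenware baking dish, open on top, on the worktop beside the scale: 180 (its x) x 112 (its y) x 42 mm high, upright walls 8 thick, flat floor 6 thick, 0.44 to 0.66 kg. Pinch one wall from above, best mid long wall, firmly (50 N is safe). On the dome it tilts about 1 degree per 1.5 mm off centre and may rock for a second. Origin: centre of underside; z up.
- soap: Bystander: washing-up bottle, 62 mm across, 190 mm high, off to one side. Origin: centre of its underside.
- jar: Bystander: lidded glass storage jar, 80 mm across, 110 mm high, off to one side. Origin: centre of its underside.
- mug: Bystander: mug 80 mm across, 90 mm high, beyond the work, its handle away from the robot. Origin: centre of its underside.
Mind the look-alikes: they are no part of the job. There is more than one size of the dish; the job needs the smallest. Of the things shaped like the bowl, the steel one is meant.

How it is judged:
On the way, in this order (a step that is already met when the one before it is completed fails the run):
1. the round key is pressed (long key up) with nothing but the bowl on the scale (value of joint key_on above 0.003 m and value of joint key_zero below 0.001 m and contact force between dish and bowl below 0.2 N and contact force between dish and scale below 0.2 N), for 0.15 s.
2. the round key is up again and the long key is pressed with nothing but the bowl on the scale (value of joint key_zero above 0.003 m and value of joint key_on below 0.001 m and contact force between dish and bowl below 0.2 N and contact force between dish and scale below 0.2 N), for 0.15 s.
At the end, for the whole second after the job is handed in: The dish rests on the bowl alone (not on the scale), right way up, its centre within 30 mm of the bowl's summit, tilted less than 0.25 rad (14 degrees), at rest; the bowl is upright with its centre within 30 mm of the platform's centre; both keys are up (contact force between dish and bowl above 3 N and contact force between dish and scale below 0.2 N and horizontal distance between dish and bowl_top below 0.03 m and angle between dish's own z axis and vertical below 0.25 rad and linear speed of dish below 0.03 m/s and angular speed of dish below 0.2 rad/s and angle between bowl's own z axis and vertical below 0.1 rad and horizontal distance between bowl and platform below 0.03 m and value of joint each of key_on, key_zero below 0.001 m); the robot touches nothing.
It fails at once if the dish strikes the bowl hard (over 40 N) (contact force between dish and bowl above 40 N).
It fails at once if the dish is tipped by more than 45 degrees (angle between dish's own z axis and vertical above 0.785 rad).
It fails at once if the bowl is tipped up by more than 20 degrees (angle between bowl's own z axis and vertical above 0.35 rad).
It fails at once if a bystander is moved by more than 30 mm (distance of any of soap, jar, mug from where it was at the start of the episode above 0.03 m).
It also fails if it takes over 64 s, if anything falls off the work surface, if the arm or the gripper's body presses on something with over 40 N, if the wrist force passes 120 N, or if a joint passes its speed limit or range.

## Working session

There is one attempt and no reset: what is moved stays moved. The work goes in short steps, Python scripts to look and compute and a tool call to move; the robot and the scene stay as the last step left them, time stands still between calls to the robot, and variables do not carry over. Pictures are saved under pics/ and viewed, about 8 in all and at most 12, crops included, and the job is handed in when it is done.

Besides the shell and the picture viewer there is one more tool, called as name([rows], argument=value, ...), one row to a line, values as JSON. move_arm: Moves the arm, as the interface text tells. Its arguments: {"type":"object","properties":{"motion":{"type":"array","items":{"type":"object","properties":{"linear":{"type":"array","items":{"type":"number"}},"delta_rot":{"type":"array","items":{"type":"number"}},"hand":{"type":"number"}}}}},"required":["motion"]}

```bash
mkdir -p pics; python3 - <<'E'
from plant import status, viewer, r
import cv2,numpy as np,pickle
s=status.observe();print({k:np.round(v,3) for k,v in s.items()})
d={}
for n in("top","side"):
    d[n]=viewer.get_image(n);cv2.imwrite(f"pics/{n}0.png",d[n]["color"][:,:,::-1]);print(n,d[n]["fx"],d[n]["cx"],d[n]["cy"],np.round(d[n]["cam_to_world"],3).tolist())
pickle.dump(d,open("d0.pkl","wb"))
E
```

```text
{'t': np.float64(0.0), 'joint_positions': array([ 1.597,  0.359,  0.011, -0.   , -1.224, -0.288]), 'qd': array([ 0.   , -0.001, -0.   , -0.002,  0.   ,  0.001]), 'joint_torque': array([ 1.0000e-03, -5.8331e+01,  2.9343e+01,  6.9370e+00, -6.0000e-03,
        0.0000e+00]), 'position': array([0.175, 0.652, 0.23 ]), 'ee_rot': array([ 0.001,  0.991, -0.131, -0.   ]), 'ft_force': array([ 0.67 ,  0.372, -0.061]), 'wrist_torque': array([-0.008, -0.003,  0.037]), 'width': np.float64(0.086)}
top 510.31552347949065 326.801067049289 199.49152164362545 [[0.018, 0.99, -0.141, 0.301], [-1.0, 0.019, 0.006, -0.069], [0.009, 0.141, 0.99, 1.724], [0.0, 0.0, 0.0, 1.0]]
side 369.75394984257827 310.198647814189 198.14547846367734 [[0.731, 0.479, -0.486, -0.177], [-0.682, 0.501, -0.532, -0.87], [-0.011, 0.721, 0.693, 1.111], [0.0, 0.0, 0.0, 1.0]]
```

View pics/top0.png

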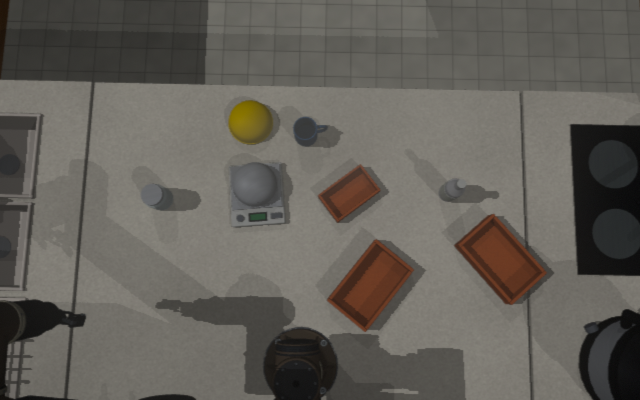

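View pics/side0.png

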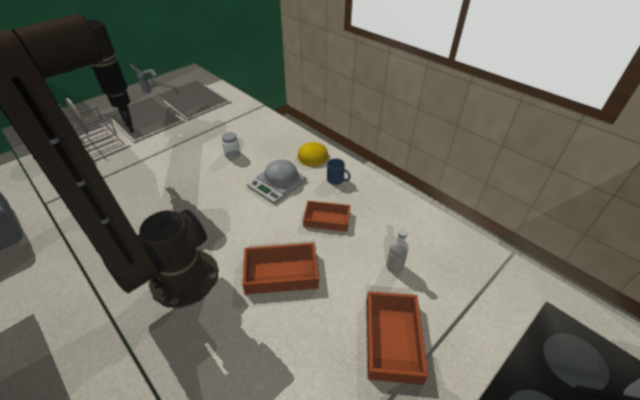

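Three dishes appear in the top view, at (350,194), (371,285) and (500,259). The one at (350,194) is clearly the smallest. There are two bowl shapes: the grey steel one on the scale at (255,184), and a yellow one at (250,122) that is a look-alike. I'll confirm both choices in an enlarged crop and measure there.

```bash
cat > h.py <<'E'
import numpy as np,cv2
def ray(im,u,v,z):
    T=im["cam_to_world"];d=T[:3,:3]@np.array([(u-im["cx"])/im["fx"],-(v-im["cy"])/im["fy"],-1])
    o=T[:3,3];return o+d*(z-o[2])/d[2]
def proj(im,p):
    T=im["cam_to_world"];c=T[:3,:3].T@(np.array(p)-T[:3,3])
    return im["cx"]+im["fx"]*c[0]/-c[2],im["cy"]-im["fy"]*c[1]/-c[2]
E
python3 - <<'E'
import pickle;from h import *
d=pickle.load(open("d0.pkl","rb"));t=d["top"];c=t["color"]
hsv=cv2.cvtColor(c,cv2.COLOR_RGB2HSV)
m=cv2.inRange(hsv,(0,110,40),(18,255,255))
for k in cv2.findContours(m,0,2)[0]:
    if cv2.contourArea(k)<300: continue
    # rim outline: cast to rim height
    P=np.array([ray(t,*q[0],0.042)[:2] for q in k]).astype(np.float32)
    (ce,sz,a)=cv2.minAreaRect(P);print("dish",ce,sz,a,"px",k.reshape(-1,2).mean(0))
    print(cv2.boxPoints((ce,sz,a)).round(3).tolist())
cv2.imwrite("pics/crop1.png",cv2.resize(c[150:235,215:395,::-1],None,fx=4.4,fy=4.4,interpolation=cv2.INTER_CUBIC))
# green display
g=cv2.inRange(hsv,(35,60,20),(85,255,255));g[:190]=0;g[240:]=0
ys,xs=np.nonzero(g[:, :330]);print("disp",xs.mean(),ys.mean(),ray(t,xs.mean(),ys.mean(),.021))
E
```

```text
dish (0.26405608654022217, -0.22557172179222107) (0.16073821485042572, 0.2566317915916443) 51.889862060546875 px [370.24050633 285.88607595]
[[0.11299999803304672, -0.20999999344348907], [0.3149999976158142, -0.36800000071525574], [0.41499999165534973, -0.24199999868869781], [0.21299999952316284, -0.08299999684095383]]
dish (0.3550536334514618, -0.6528586149215698) (0.2630797326564789, 0.17137707769870758) 41.64104080200195 px [501.27118644 255.        ]
[[0.20000000298023224, -0.6759999990463257], [0.3140000104904175, -0.8040000200271606], [0.5099999904632568, -0.6290000081062317], [0.3959999978542328, -0.5009999871253967]]
dish (0.5649327039718628, -0.15169021487236023) (0.11127224564552307, 0.17828470468521118) 37.728031158447266 px [347.7972973 192.7027027]
[[0.4659999907016754, -0.11500000208616257], [0.574999988079071, -0.25600001215934753], [0.6629999876022339, -0.18799999356269836], [0.5540000200271606, -0.04699999839067459]]
disp 257.35714285714283 216.46428571428572 [0.48138882 0.15263474 0.021     ]
```

View pics/crop1.png

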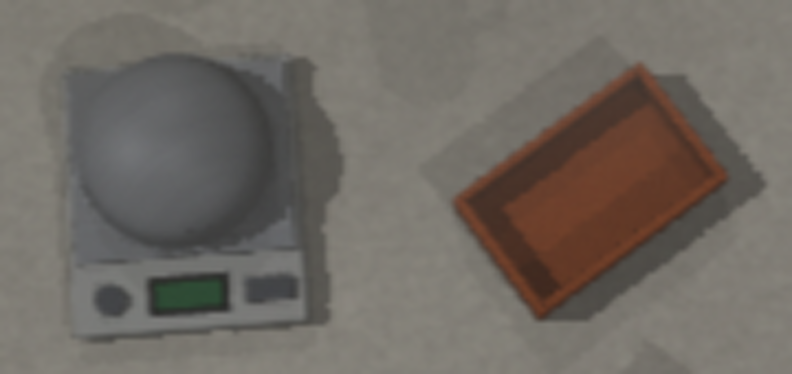

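The crop confirms both choices. The grey steel bowl (crop centre about (173,150)) sits on the scale, with the round key at (112,300) and the long key at (272,289). The dish at right measures 111 x 178 mm, which matches the specified size. Next I'll compute the keys' positions and the scale pose.

```bash
python3 - <<'E'
import pickle;from h import *
from scipy.spatial.transform import Rotation as R
from plant import status
d=pickle.load(open("d0.pkl","rb"));t=d["top"]
f=lambda u,v,z:ray(t,(u+.5)/4.4-.5+215,(v+.5)/4.4-.5+150,z)
a=f(112,300,.026);b=f(272,289,.026);print("on",a,"zero",b,np.linalg.norm(a-b))
y=(a-b)/np.linalg.norm(a-b);x=np.array([y[1],-y[0],0]);yaw=np.arctan2(x[1],x[0])
o=(a+b)/2+y*1e-3+x*.078;print("scale",o,"yaw",yaw,"platform",o+x*.025)
for p in[(75,262),(298,248),(295,60),(68,70)]:print("plate corner",f(*p,.026))
for p in[(77,150),(272,150),(175,55),(175,247)]:print("bowl edge@rim",f(*p,.026),"@mid",f(*p,.05))
s=status.observe();w=s["ee_rot"];M=R.from_quat([w[1],w[2],w[3],w[0]]).as_matrix();print(M.round(3))
E
```

```text
on [0.47528792 0.20947074 0.026     ] zero [0.48600918 0.08844077 0.026     ] 0.12150390484741357
scale [0.55825607 0.15683442 0.026     ] yaw 0.08835286329609313 platform [0.58315856 0.15904037 0.026     ]
plate corner [0.50377543 0.23878989 0.026     ]
plate corner [0.51778938 0.06965959 0.026     ]
plate corner [0.66383179 0.07642646 0.026     ]
plate corner [0.65246811 0.25078207 0.026     ]
bowl edge@rim [0.59016585 0.24109852 0.026     ] @mid [0.58608439 0.23671952 0.05      ]
bowl edge@rim [0.59311386 0.09188175 0.026     ] @mid [0.58899074 0.0896117  0.05      ]
bowl edge@rim [0.66590403 0.16897183 0.026     ] @mid [0.66075213 0.16561223 0.05      ]
bowl edge@rim [0.51674388 0.16327515 0.026     ] @mid [0.51370013 0.15999606 0.05      ]
[[ 0.966 -0.259 -0.   ]
 [-0.259 -0.966 -0.002]
 [ 0.     0.002 -1.   ]]
```

move_arm([
  {"linear":[0.027,0.0233,0],"delta_rot":[0,0,0],"hand":0},
  {"linear":[0.027,0.0233,0],"delta_rot":[0,0,0],"hand":0},
  {"linear":[0.027,0.0233,0],"delta_rot":[0,0,0],"hand":0},
  {"linear":[0.027,0.0233,0],"delta_rot":[0,0,0],"hand":0},
  {"linear":[0.027,0.0233,0],"delta_rot":[0,0,0],"hand":0},
  {"linear":[0.027,0.0233,0],"delta_rot":[0,0,0],"hand":0},
  {"linear":[0.027,0.0233,0],"delta_rot":[0,0,0],"hand":0},
  {"linear":[0.027,0.0233,0],"delta_rot":[0,0,0],"hand":0},
  {"linear":[0.027,0.0233,0],"delta_rot":[0,0,0],"hand":0},
  {"linear":[0.027,0.0233,0],"delta_rot":[0,0,0],"hand":0},
  {"linear":[0.027,0.0233,0],"delta_rot":[0,0,0],"hand":0},
  {"linear":[0.027,0.0233,0],"delta_rot":[0,0,0],"hand":0},
])

```text
t: 1.1
position: [0.4158, 0.2963, 0.2312]
ee_rot: [0.0, 0.991, -0.13, -0.0]
ft_force: [0.7, 0.4, -0.3]
width: -0.0001
```

move_arm([
  {"linear":[0.027,0.0234,0.01],"delta_rot":[0,0,0],"hand":0},
  {"linear":[0.027,0.0234,0.02],"delta_rot":[0,0,0],"hand":0},
  {"linear":[0.0265,0.0234,0.02],"delta_rot":[0,0,0],"hand":0},
  {"linear":[0,0,0.02],"delta_rot":[0,0,0],"hand":0},
  {"linear":[0,0,0],"delta_rot":[0,0,0],"hand":0},
  {"linear":[0,0,0],"delta_rot":[0,0,0],"hand":0},
])

```text
t: 1.6
position: [0.4745, 0.2086, 0.1607]
ee_rot: [0.001, 0.991, -0.131, -0.001]
ft_force: [-1.0, 0.0, 0.4]
width: -0.0
```

```bash
python3 - <<'E'
from plant import status, viewer
import cv2,numpy as np,pickle
d=viewer.get_image("wrist");pickle.dump(d,open("w1.pkl","wb"));s=status.observe();print(s["position"],s["ee_rot"])
print(d["fx"],d["fy"],d["cx"],d["cy"],np.round(d["cam_to_world"],3).tolist())
cv2.imwrite("pics/w1.png",d["color"][:,:,::-1])
E
```

```text
[0.47502862 0.20972185 0.16183667] [ 2.41446429e-04  9.91468160e-01 -1.30348860e-01  6.91896772e-05]
309.70691628693146 309.70691628693146 318.40056912593616 200.61081223213225 [[-0.259, 0.92, 0.294, 0.55], [-0.966, -0.247, -0.077, 0.188], [0.002, -0.304, 0.953, 0.303], [0.0, 0.0, 0.0, 1.0]]
```

View pics/w1.png

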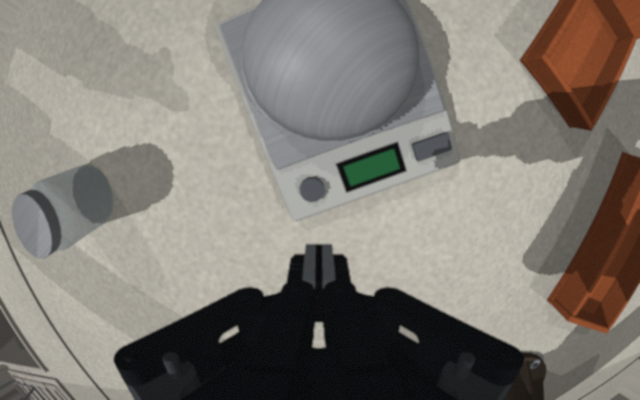

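The wrist view shows the round key at (313,188) and the long key at (432,147), with the bowl beyond them. I'll use this to refine both keys.

```bash
cat >> h.py <<'E'
def wray(im,u,v,z):
    x=(u-im["cx"])/im["fx"];y=(v-im["cy"])/im["fx"];th=np.hypot(x,y);s=np.sin(th)/max(th,1e-9)
    T=im["cam_to_world"];d=T[:3,:3]@np.array([x*s,-y*s,-np.cos(th)]);o=T[:3,3];return o+d*(z-o[2])/d[2]
def wproj(im,p):
    T=im["cam_to_world"];c=T[:3,:3].T@(np.array(p)-T[:3,3]);n=np.hypot(c[0],c[1]);th=np.arctan2(n,-c[2])
    return im["cx"]+im["fx"]*th*c[0]/n,im["cy"]-im["fx"]*th*c[1]/n
E
python3 - <<'E'
import pickle;from h import *
w=pickle.load(open("w1.pkl","rb"))
a=wray(w,313,188,.026);b=wray(w,432,147,.026);print(a,b,np.linalg.norm(a-b))
y=(a-b)/np.linalg.norm(a-b);x=np.array([y[1],-y[0],0]);o=(a+b)/2+y*1e-3+x*.078;print("scale",o,np.arctan2(x[1],x[0]),"plat",o+x*.025)
print("tcp px",wproj(w,[.475,.2097,.1618]))
for p in[(244,60),(420,65),(335,139)]:print("bowl edge",wray(w,*p,.026),wray(w,*p,.05))
E
```

```text
[0.47738387 0.21178616 0.026     ] [0.48755746 0.09344969 0.026     ] 0.11877299067050999
scale [0.56009834 0.1602954  0.026     ] 0.08576080317259592 plat [0.58500646 0.16243679 0.026     ]
tcp px (np.float64(314.2314405973425), np.float64(261.139224954003))
bowl edge [0.60806525 0.23996926 0.026     ] [0.60299842 0.23543387 0.05      ]
bowl edge [0.56469022 0.08803968 0.026     ] [0.56338469 0.09667894 0.05      ]
bowl edge [0.51622438 0.18081184 0.026     ] [0.51912159 0.18140632 0.05      ]
```

move_arm([
  {"linear":[0.001,-0.001,0.03],"delta_rot":[0,0,0],"hand":0},
  {"linear":[0,0,0.035],"delta_rot":[0,0,0],"hand":0},
  {"linear":[0,0,0.035],"delta_rot":[0,0,0],"hand":0},
  {"linear":[0,0,0.02],"delta_rot":[0,0,0],"hand":0},
  {"linear":[0,0,0.01],"delta_rot":[0,0,0],"hand":0},
  {"linear":[0,0,0],"delta_rot":[0,0,0],"hand":0},
  {"linear":[0,0,0.003],"delta_rot":[0,0,0],"hand":0},
  {"linear":[0,0,0.003],"delta_rot":[0,0,0],"hand":0},
  {"linear":[0,0,0.002],"delta_rot":[0,0,0],"hand":0},
  {"linear":[0,0,0],"delta_rot":[0,0,0],"hand":0},
])

```text
t: 2.48
position: [0.477, 0.2111, 0.0244]
ee_rot: [-0.001, 0.991, -0.13, 0.001]
ft_force: [0.9, 0.9, 1.8]
width: 0.0003
```

move_arm([
  {"linear":[0,0,0.001],"delta_rot":[0,0,0],"hand":0},
  {"linear":[0,0,0.001],"delta_rot":[0,0,0],"hand":0},
  {"linear":[0,0,0.0008],"delta_rot":[0,0,0],"hand":0},
  {"linear":[0,0,0],"delta_rot":[0,0,0],"hand":0},
  {"linear":[0,0,0],"delta_rot":[0,0,0],"hand":0},
  {"linear":[0,0,0],"delta_rot":[0,0,0],"hand":0},
])

```text
t: 2.98
position: [0.4771, 0.211, 0.0219]
ee_rot: [-0.001, 0.991, -0.13, 0.001]
ft_force: [-3.8, 1.8, 12.4]
width: 0.0002
```

move_arm([
  {"linear":[0,0,0],"delta_rot":[0,0,0],"hand":0},
  {"linear":[0,0,-0.025],"delta_rot":[0,0,0],"hand":0},
  {"linear":[0,0,-0.035],"delta_rot":[0,0,0],"hand":0},
  {"linear":[0.0101,0.0286,0],"delta_rot":[0,0,0],"hand":0},
  {"linear":[0.0101,0.0286,0],"delta_rot":[0,0,0],"hand":0},
  {"linear":[0.0101,0.0286,0],"delta_rot":[0,0,0],"hand":0},
  {"linear":[0.0101,0.0286,0],"delta_rot":[0,0,0],"hand":0},
  {"linear":[0,0,0],"delta_rot":[0,0,0],"hand":0},
  {"linear":[0,0,0],"delta_rot":[0,0,0],"hand":0},
])

```text
t: 3.73
position: [0.485, 0.0874, 0.0804]
ee_rot: [0.0, 0.991, -0.132, -0.0]
ft_force: [0.4, 0.3, -0.7]
width: -0.0
```

```bash
python3 - <<'E'
from plant import status, viewer
import cv2,numpy as np,pickle
d=viewer.get_image("top");pickle.dump(d,open("t2.pkl","wb"));d=viewer.get_image("wrist");pickle.dump(d,open("w2.pkl","wb"));s=status.observe();print(s["position"],s["t"],s["ft_force"])
cv2.imwrite("pics/w2.png",d["color"][:,:,::-1])
E
```

```text
[0.48546275 0.08904342 0.08046017] 3.8333 [ 0.26733405 -0.385964    0.21564573]
```

View pics/w2.png

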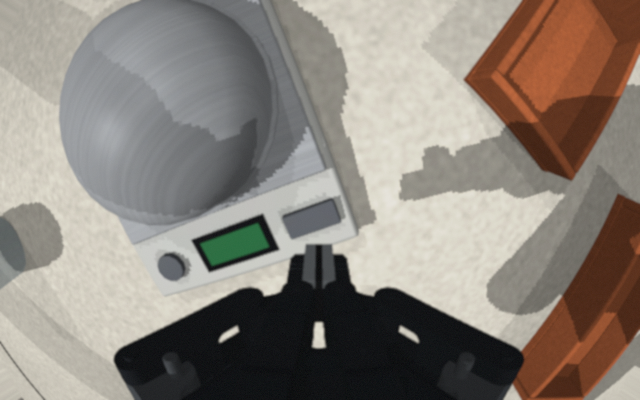

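The long key is at (312,217) and the round key, up again, is at (172,266). The bowl hasn't moved visibly.

```bash
python3 - <<'E'
import pickle;from h import *
w=pickle.load(open("w2.pkl","rb"))
print(wray(w,312,217,.026),wray(w,172,266,.026))
E
```

```text
[0.48971194 0.09068585 0.026     ] [0.47751359 0.20947688 0.026     ]
```

move_arm([
  {"linear":[0.002,-0.0015,0.025],"delta_rot":[0,0,0],"hand":0},
  {"linear":[0,0,0.02],"delta_rot":[0,0,0],"hand":0},
  {"linear":[0,0,0.007],"delta_rot":[0,0,0],"hand":0},
  {"linear":[0,0,0],"delta_rot":[0,0,0],"hand":0},
  {"linear":[0,0,0.003],"delta_rot":[0,0,0],"hand":0},
  {"linear":[0,0,0.002],"delta_rot":[0,0,0],"hand":0},
  {"linear":[0,0,0.001],"delta_rot":[0,0,0],"hand":0},
  {"linear":[0,0,0.0007],"delta_rot":[0,0,0],"hand":0},
  {"linear":[0,0,0],"delta_rot":[0,0,0],"hand":0},
  {"linear":[0,0,0],"delta_rot":[0,0,0],"hand":0},
  {"linear":[0,0,0],"delta_rot":[0,0,0],"hand":0},
])

```text
t: 4.75
position: [0.4884, 0.0905, 0.0223]
ee_rot: [-0.0, 0.991, -0.13, 0.001]
ft_force: [-1.5, 2.6, 3.4]
width: -0.0
```

move_arm([
  {"linear":[0,0,0.0006],"delta_rot":[0,0,0],"hand":0},
  {"linear":[0,0,0],"delta_rot":[0,0,0],"hand":0},
  {"linear":[0,0,0],"delta_rot":[0,0,0],"hand":0},
  {"linear":[0,0,0],"delta_rot":[0,0,0],"hand":0},
])

```text
t: 5.08
position: [0.4885, 0.0904, 0.022]
ee_rot: [-0.0, 0.991, -0.13, 0.001]
ft_force: [-2.5, 2.9, 9.8]
width: -0.0005
```

move_arm([
  {"linear":[0,0,-0.03],"delta_rot":[0,0,0],"hand":0},
  {"linear":[0,0,-0.04],"delta_rot":[0,0,0],"hand":0},
  {"linear":[0,0,-0.04],"delta_rot":[0,0,0],"hand":0},
  {"linear":[0.024,0.0247,-0.03],"delta_rot":[0,0,0],"hand":60},
  {"linear":[0.024,0.0247,0],"delta_rot":[0,0,0],"hand":60},
  {"linear":[0.024,0.0247,0],"delta_rot":[0,0,0],"hand":60},
  {"linear":[0.024,0.0247,0],"delta_rot":[0,0,0],"hand":60},
  {"linear":[0.024,0.0247,0],"delta_rot":[0,0,0],"hand":60},
  {"linear":[0.024,0.0247,0],"delta_rot":[0,0,0],"hand":60},
  {"linear":[0.0245,0.0246,0],"delta_rot":[0,0,0],"hand":60},
])

```text
t: 5.92
position: [0.6045, -0.1198, 0.1582]
ee_rot: [0.0, 0.991, -0.131, -0.0]
ft_force: [0.1, 1.2, -0.4]
width: 0.0508
```

move_arm([
  {"linear":[0,0,0],"delta_rot":[0,0,0.1085],"hand":60},
  {"linear":[0,0,0],"delta_rot":[0,0,0.1085],"hand":60},
  {"linear":[0,0,0],"delta_rot":[0,0,0.1085],"hand":60},
  {"linear":[0,0,0],"delta_rot":[0,0,0.1085],"hand":60},
  {"linear":[0,0,0],"delta_rot":[0,0,0.1085],"hand":60},
  {"linear":[0,0,0],"delta_rot":[0,0,0.1085],"hand":60},
  {"linear":[0,0,0],"delta_rot":[0,0,0],"hand":60},
  {"linear":[0,0,0],"delta_rot":[0,0,0],"hand":60},
])

```text
t: 6.58
position: [0.604, -0.118, 0.1581]
ee_rot: [0.0, 0.898, -0.439, -0.0]
ft_force: [0.3, -0.5, -0.5]
width: 0.051
```

```bash
python3 - <<'E'
from plant import status, viewer
import pickle;from h import *
d=viewer.get_image("wrist");pickle.dump(d,open("w3.pkl","wb"));s=status.observe();print(s["position"],s["ee_rot"],s["t"])
cv2.imwrite("pics/w3.png",d["color"][:,:,::-1])
hsv=cv2.cvtColor(d["color"],cv2.COLOR_RGB2HSV);m=cv2.inRange(hsv,(0,110,40),(18,255,255))
for k in cv2.findContours(m,0,2)[0]:
    if cv2.contourArea(k)<1500: continue
    P=np.array([wray(d,*q[0],0.042)[:2] for q in k]).astype(np.float32);print(cv2.minAreaRect(P),k.reshape(-1,2).min(0),k.reshape(-1,2).max(0))
E
```

```text
[ 0.60411371 -0.11799622  0.15825492] [ 2.00845340e-04  8.98412491e-01 -4.39152439e-01 -3.02471617e-04] 6.6333
((0.26308703422546387, -0.22006848454475403), (0.2069665938615799, 0.30229640007019043), 52.09736251831055) [504 178] [622 364]
((0.5674500465393066, -0.15093566477298737), (0.10998769104480743, 0.17761610448360443), 37.5616455078125) [311  89] [438 279]
((0.4349391758441925, -0.5332494974136353), (0.09256615489721298, 0.10490331053733826), 41.518463134765625) [606   0] [639  70]
((0.9384705424308777, 0.0799783319234848), (0.04039808362722397, 0.4312167763710022), 2.7382383346557617) [0 0] [ 81 279]
```

View pics/w3.png

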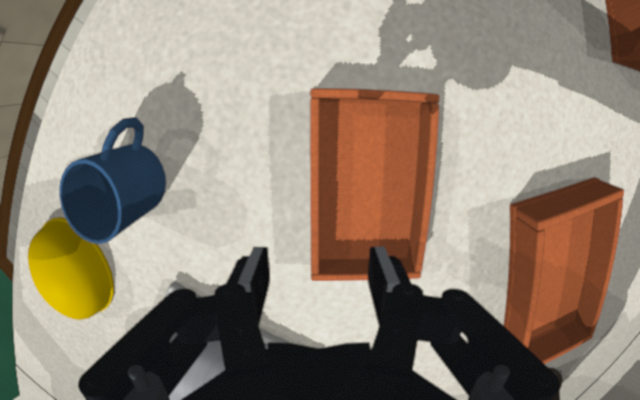

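The target dish fills the centre of the view, from (311,89) to (438,279), and its left wall at x≈316 lies between the fingers. Both measurements agree within 3 mm, so I'll descend.

move_arm([
  {"linear":[0.0035,-0.0018,0.03],"delta_rot":[0,0,0.005],"hand":60},
  {"linear":[0,0,0.03],"delta_rot":[0,0,0],"hand":60},
  {"linear":[0,0,0.03],"delta_rot":[0,0,0],"hand":60},
  {"linear":[0,0,0.025],"delta_rot":[0,0,0],"hand":60},
  {"linear":[0,0,0.02],"delta_rot":[0,0,0],"hand":60},
  {"linear":[0,0,0.01],"delta_rot":[0,0,0],"hand":60},
  {"linear":[0,0,0],"delta_rot":[0,0,0],"hand":60},
  {"linear":[0,0,0],"delta_rot":[0,0,0],"hand":60},
])

```text
t: 7.3
position: [0.6082, -0.1196, 0.0137]
ee_rot: [0.0, 0.897, -0.442, -0.0]
ft_force: [0.9, -0.2, 0.5]
width: 0.0513
```

move_arm([
  {"linear":[0,0,0],"delta_rot":[0,0,0],"hand":0},
  {"linear":[0,0,0],"delta_rot":[0,0,0],"hand":0},
  {"linear":[0,0,0],"delta_rot":[0,0,0],"hand":0},
  {"linear":[0,0,0],"delta_rot":[0,0,0],"hand":0},
  {"linear":[0,0,0],"delta_rot":[0,0,0],"hand":0},
  {"linear":[0,0,0],"delta_rot":[0,0,0],"hand":0},
  {"linear":[0,0,0],"delta_rot":[0,0,0],"hand":0},
  {"linear":[0,0,0],"delta_rot":[0,0,0],"hand":0},
])

```text
t: 7.97
position: [0.6088, -0.1194, 0.015]
ee_rot: [-0.0, 0.897, -0.443, 0.001]
ft_force: [-1.0, 1.4, 7.4]
width: 0.0071
```

move_arm([
  {"linear":[0,0,-0.005],"delta_rot":[0,0,0],"hand":0},
  {"linear":[0,0,-0.01],"delta_rot":[0,0,0],"hand":0},
  {"linear":[0,0,-0.015],"delta_rot":[0,0,0],"hand":0},
  {"linear":[0,0,-0.02],"delta_rot":[0,0,0],"hand":0},
  {"linear":[0,0,-0.03],"delta_rot":[0,0,0],"hand":0},
  {"linear":[0,0,-0.03],"delta_rot":[0,0,0],"hand":0},
  {"linear":[0,0,-0.03],"delta_rot":[0,0,0],"hand":0},
  {"linear":[0,0,-0.02],"delta_rot":[0,0,0],"hand":0},
  {"linear":[0,0,0],"delta_rot":[0,0,0],"hand":0},
  {"linear":[0,0,0],"delta_rot":[0,0,0],"hand":0},
  {"linear":[0,0,0],"delta_rot":[0,0,0],"hand":0},
])

```text
t: 8.88
position: [0.6066, -0.1192, 0.172]
ee_rot: [0.0, 0.896, -0.443, -0.001]
ft_force: [-0.2, 1.3, -6.9]
width: 0.0069
```

```bash
python3 - <<'E'
from plant import status, viewer
import pickle;from h import *
d={}
for n in("top","side","wrist"): d[n]=viewer.get_image(n)
pickle.dump(d,open("d4.pkl","wb"));s=status.observe();print(s["position"],s["ft_force"],s["wrist_torque"],s["t"])
a=d["wrist"]["color"];c=d["top"]["color"][140:240,210:400];b=d["side"]["color"][130:240,220:380]
f=lambda i,w,h:cv2.resize(i,(w,h),interpolation=cv2.INTER_CUBIC)
cv2.imwrite("pics/m4.png",np.vstack([f(a,400,250),]).copy()[:,:,::-1])
out=np.hstack([f(a,400,250),f(b,364,250)]);c2=f(c,764,300)[:, :]
cv2.imwrite("pics/m4.png",np.vstack([out,c2])[:,:,::-1])
E
```

```text
[ 0.6068121  -0.11943487  0.17151071] [-0.10734116  0.17491546 -6.99754843] [ 0.21380506 -0.30824197  0.00292926] 9.0333
```

View pics/m4.png

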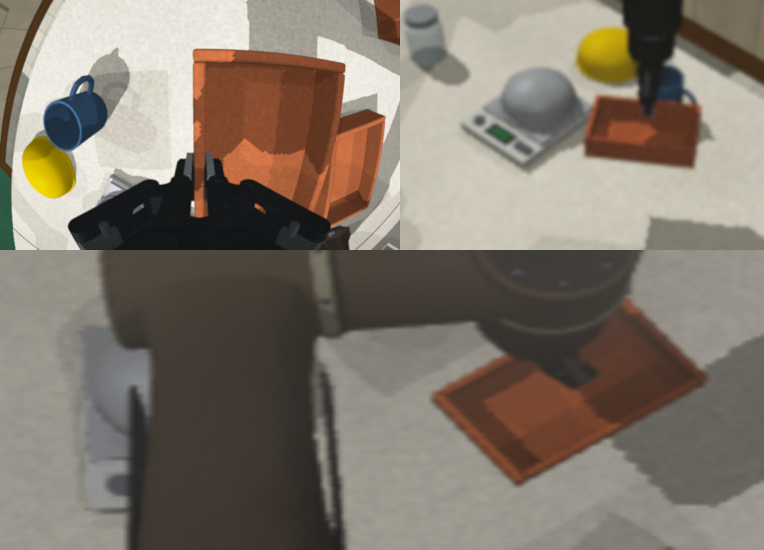

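The dish is held, and the weight of about 7 N fits. The side crop shows it close to level. Now I'll find the bowl's rim circle (near side only) and the tilt of the held dish.

```bash
python3 - <<'E'
import pickle;from h import *
from scipy.optimize import least_squares
from scipy.ndimage import map_coordinates
allp=[]
for name,im,pr in[("top",pickle.load(open("d0.pkl","rb"))["top"],proj),("w1",pickle.load(open("w1.pkl","rb")),wproj),("w2",pickle.load(open("w2.pkl","rb")),wproj)]:
    g=cv2.GaussianBlur(cv2.cvtColor(im["color"],cv2.COLOR_RGB2GRAY),(0,0),.8).astype(float)
    C=np.array([.590,.165]);cam=im["cam_to_world"][:2,3]-C;a0=np.arctan2(cam[1],cam[0]);pts=[]
    rr=np.arange(.064,.094,.0005)
    for a in a0+np.radians(np.arange(-60,61,5)):
        uv=np.array([pr(im,[*(C+r*np.array([np.cos(a),np.sin(a)])),.026]) for r in rr])
        if uv.min()<2 or (uv[:,1]>398).any():continue
        v=map_coordinates(g,[uv[:,1],uv[:,0]],order=1);G=np.abs(np.gradient(v));i=G.argmax()
        pts.append([*(C+rr[i]*np.array([np.cos(a),np.sin(a)])),G[i]])
    P=np.array(pts)[:,:2]
    f=lambda q,R=.078:np.hypot(P[:,0]-q[0],P[:,1]-q[1])-R
    s=least_squares(f,[.59,.165],loss="soft_l1",f_scale=.001);s2=least_squares(lambda q:f(q[:2],q[2]),[.59,.165,.078],loss="soft_l1",f_scale=.001)
    print(name,np.round(s.x,4),"free R",np.round(s2.x,4),"res",np.round(np.abs(f(s.x))*1e3,1),"az",round(np.degrees(a0)))
d=pickle.load(open("d4.pkl","rb"));w=d["wrist"]
hsv=cv2.cvtColor(w["color"],cv2.COLOR_RGB2HSV);m=cv2.inRange(hsv,(0,110,40),(18,255,255));n,l,st,_=cv2.connectedComponentsWithStats(m)
A=wray(w,311,80,.199);B=wray(w,551,106,.199);print("far rim",A,B,np.linalg.norm(A-B))
D=d["top"]
for p in[(437,398),(520,482),(705,378),(627,302)]:print("top rim",ray(D,p[0]/764*190+210,(p[1]-250)/300*100+140,.199))
E
```

```text
top [0.5756 0.1651] free R [0.5712 0.1607 0.0732] res [ 2.2 14.7  8.6  0.2  0.4  1.2  0.4  1.7 10.4  5.9  1.7  4.   3.6  0.4
  3.9  7.9  9.   8.7  2.4  1.1  0.9  0.4  4.3  3.   4. ] az -141
w1 [0.5882 0.1634] free R [0.5996 0.1566 0.0897] res [ 7.1  1.9  6.8  1.1  0.9  0.2  0.5  0.7  0.9  0.6  1.3  1.5  1.7  1.9
  2.1  2.8  2.5 13.9 13.7 13.6 13.5 13.4  2.3  0.8  0.7] az 151
w2 [0.5869 0.157 ] free R [0.5754 0.1372 0.0594] res [10.9  1.2  3.8  3.3  1.3  0.8  1.3  4.   4.7  7.  13.6 13.6  5.9  3.
  1.2  0.1  0.3  0.1 12.4 11.5 10.9  9.1] az -107
far rim [ 0.66158504 -0.18780304  0.199     ] [ 0.57597832 -0.25158196  0.199     ] 0.10675328094781752
top rim [ 0.54864075 -0.0527744   0.199     ]
top rim [ 0.4646721  -0.11651587  0.199     ]
top rim [ 0.5731127  -0.25463135  0.199     ]
top rim [ 0.65052603 -0.1951247   0.199     ]
```

move_arm([
  {"linear":[-0.0047,-0.0042,0],"delta_rot":[0,0,0],"hand":0},
  {"linear":[-0.0094,-0.0083,0],"delta_rot":[0,0,0],"hand":0},
  {"linear":[-0.0142,-0.0125,0],"delta_rot":[0,0,0],"hand":0},
  {"linear":[-0.0165,-0.0146,0],"delta_rot":[0,0,0],"hand":0},
  {"linear":[-0.0165,-0.0146,0],"delta_rot":[0,0,0],"hand":0},
  {"linear":[-0.0165,-0.0146,0],"delta_rot":[0,0,0],"hand":0},
  {"linear":[-0.0165,-0.0146,0],"delta_rot":[0,0,0],"hand":0},
  {"linear":[-0.0165,-0.0146,0],"delta_rot":[0,0,0],"hand":0},
  {"linear":[-0.0165,-0.0146,0],"delta_rot":[0,0,0],"hand":0},
  {"linear":[-0.0165,-0.0146,0],"delta_rot":[0,0,0],"hand":0},
  {"linear":[-0.0165,-0.0146,0],"delta_rot":[0,0,0],"hand":0},
  {"linear":[-0.0165,-0.0146,0],"delta_rot":[0,0,0],"hand":0},
])

```text
t: 10.03
position: [0.6244, 0.1182, 0.1731]
ee_rot: [0.0, 0.897, -0.443, -0.0]
ft_force: [0.3, -0.5, -5.4]
width: 0.007
```

move_arm([
  {"linear":[-0.0165,-0.0146,0],"delta_rot":[0,0,0],"hand":0},
  {"linear":[-0.0165,-0.0146,0],"delta_rot":[0,0,0],"hand":0},
  {"linear":[-0.0118,-0.0104,0],"delta_rot":[0,0,0],"hand":0},
  {"linear":[-0.0071,-0.0062,0],"delta_rot":[0,0,0],"hand":0},
  {"linear":[-0.0047,-0.0042,0],"delta_rot":[0,0,0],"hand":0},
  {"linear":[-0.0024,-0.0021,0],"delta_rot":[0,0,0],"hand":0},
  {"linear":[0,0,0],"delta_rot":[0,0,0],"hand":0},
  {"linear":[0,0,0],"delta_rot":[0,0,0],"hand":0},
  {"linear":[0,0,0],"delta_rot":[0,0,0],"hand":0},
])

```text
t: 10.78
position: [0.6303, 0.1936, 0.1736]
ee_rot: [0.0, 0.896, -0.443, -0.0]
ft_force: [0.3, 0.4, -6.7]
width: 0.0067
```

```bash
python3 - <<'E'
from plant import status, viewer
import pickle;from h import *
d={}
for n in("top","side"): d[n]=viewer.get_image(n)
pickle.dump(d,open("d5.pkl","wb"));s=status.observe();print(s["position"],s["ft_force"],s["wrist_torque"],s["t"])
f=lambda i,w,h:cv2.resize(i,(w,h),interpolation=cv2.INTER_CUBIC)
cv2.imwrite("pics/m5.png",np.hstack([f(d["top"]["color"][130:250,180:340],400,300),f(d["side"]["color"][110:220,220:366],400,300)])[:,:,::-1])
E
```

```text
[0.63034424 0.19367194 0.17367979] [ 0.52262226 -0.21051058 -6.52869593] [ 0.13381788 -0.24802103  0.02710609] 10.8833
```

View pics/m5.png

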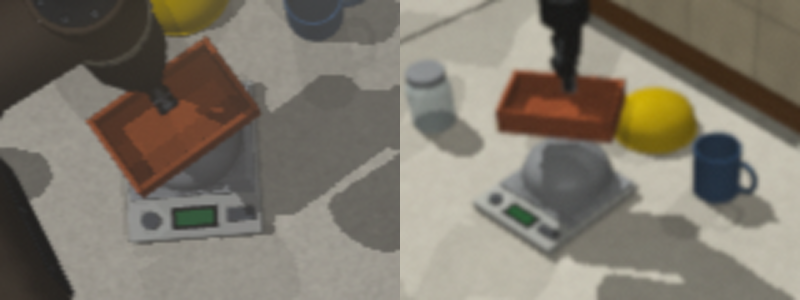

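The dish is over the bowl in both views: the top crop shows it at (175,115) and the side crop shows it above the dome. I'll lower it close and then step down while watching the force.

move_arm([
  {"linear":[0,0,0.008],"delta_rot":[0,0,0],"hand":0},
  {"linear":[0,0,0.014],"delta_rot":[0,0,0],"hand":0},
  {"linear":[0,0,0.014],"delta_rot":[0,0,0],"hand":0},
  {"linear":[0,0,0.012],"delta_rot":[0,0,0],"hand":0},
  {"linear":[0,0,0.006],"delta_rot":[0,0,0],"hand":0},
  {"linear":[0,0,0.002],"delta_rot":[0,0,0],"hand":0},
  {"linear":[0,0,0],"delta_rot":[0,0,0],"hand":0},
  {"linear":[0,0,0],"delta_rot":[0,0,0],"hand":0},
])

```text
t: 11.55
position: [0.6308, 0.1946, 0.1181]
ee_rot: [-0.0, 0.897, -0.443, 0.0]
ft_force: [-0.4, -0.7, -5.6]
width: 0.0069
```

```bash
python3 - <<'E'
from plant import status, viewer
import pickle;from h import *
from scipy.optimize import least_squares
d={}
for n in("top","side"): d[n]=viewer.get_image(n)
pickle.dump(d,open("d6.pkl","wb"));s=status.observe();print(s["position"],s["ft_force"],s["wrist_torque"],s["t"])
f=lambda i,w,h:cv2.resize(i,(w,h),interpolation=cv2.INTER_CUBIC)
cv2.imwrite("pics/m6.png",np.hstack([f(d["top"]["color"][140:230,210:310],400,360),f(d["side"]["color"][120:210,230:330],400,360)])[:,:,::-1])
E
```

```text
[0.63083455 0.1947699  0.1184768 ] [ 0.07158833 -0.70650454 -6.42682992] [ 0.21824409 -0.30520889  0.01083238] 11.65
```

View pics/m6.png

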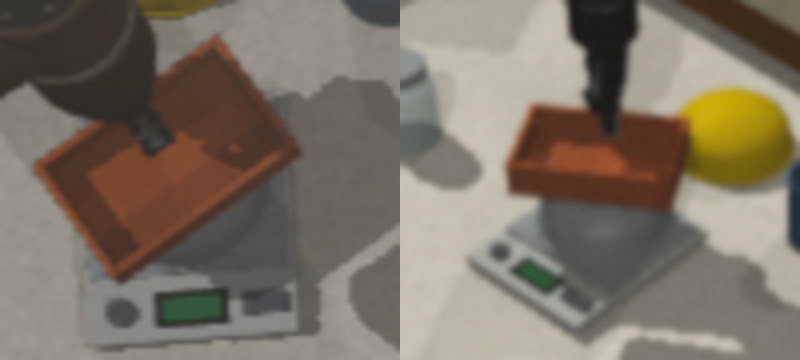

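```bash
python3 - <<'E'
import pickle;from h import *
d=pickle.load(open("d6.pkl","rb"));t,s=d["top"],d["side"]
Q=[]
for n,a,b in[("nl",(118,280),(112,162)),("nr",(300,152),(272,178)),("fr",(218,38),(290,122)),("fl",(35,168),(133,105))]:
    ua,va=a[0]/4+209.6,a[1]/4+139.6;ub,vb=b[0]/4+229.6,b[1]/4+119.6
    A0,B0=t["cam_to_world"][:3,3],s["cam_to_world"][:3,3];A=ray(t,ua,va,0)-A0;B=ray(s,ub,vb,0)-B0
    k=np.linalg.lstsq(np.c_[A,-B],B0-A0,rcond=None)[0];p,q=A0+k[0]*A,B0+k[1]*B;Q.append((p+q)/2);print(n,(p+q)/2,np.linalg.norm(p-q),"top@.146",ray(t,ua,va,.146)[:2])
Q=np.array(Q);print(Q.mean(0),[np.linalg.norm(Q[i]-Q[i-1]) for i in range(4)],"near-far dz",Q[:2,2].mean()-Q[2:,2].mean())
E
```

```text
nl [0.49111871 0.19117644 0.15071751] 0.007373520456845229 top@.146 [0.48853898 0.19389547]
nr [0.59416448 0.05321675 0.15161069] 0.0066250617984444735 top@.146 [0.592444   0.05553107]
fr [0.68522002 0.12326285 0.13955936] 0.0021384984723461903 top@.146 [0.68276977 0.12308293]
fl [0.57670337 0.26235149 0.14445827] 0.001979542271846937 top@.146 [0.57559315 0.2625488 ]
[0.58680164 0.15750188 0.14658645] [np.float64(0.11148900790843982), np.float64(0.1721978731920472), np.float64(0.11551105825313661), np.float64(0.17648091206331074)] near-far dz 0.009155288190237948
```

The measured dish centre is (0.587,0.158) with the rim at 0.147, which agrees with the expected (0.590,0.163). I'll lower it gently.

move_arm([
  {"linear":[0,0,0.003],"delta_rot":[0,0,0],"hand":0},
  {"linear":[0,0,0.002],"delta_rot":[0,0,0],"hand":0},
  {"linear":[0,0,0.001],"delta_rot":[0,0,0],"hand":0},
  {"linear":[0,0,0.001],"delta_rot":[0,0,0],"hand":0},
  {"linear":[0,0,0.001],"delta_rot":[0,0,0],"hand":0},
  {"linear":[0,0,0],"delta_rot":[0,0,0],"hand":0},
])

```text
t: 12.15
position: [0.6302, 0.1945, 0.1093]
ee_rot: [0.0, 0.897, -0.443, -0.0]
ft_force: [-0.4, 0.1, -6.8]
width: 0.0069
```

move_arm([
  {"linear":[0,0,0.001],"delta_rot":[0,0,0],"hand":0},
  {"linear":[0,0,0.0005],"delta_rot":[0,0,0],"hand":0},
  {"linear":[0,0,0.0005],"delta_rot":[0,0,0],"hand":0},
  {"linear":[0,0,0],"delta_rot":[0,0,0],"hand":0},
])

```text
t: 12.48
position: [0.6303, 0.1945, 0.1074]
ee_rot: [0.0, 0.897, -0.443, -0.0]
ft_force: [0.2, 0.2, -5.8]
width: 0.0071
```

move_arm([
  {"linear":[0,0,0.0005],"delta_rot":[0,0,0],"hand":0},
  {"linear":[0,0,0.0005],"delta_rot":[0,0,0],"hand":0},
  {"linear":[0,0,0],"delta_rot":[0,0,0],"hand":0},
  {"linear":[0,0,0],"delta_rot":[0,0,0],"hand":0},
])

```text
t: 12.82
position: [0.6304, 0.1946, 0.1069]
ee_rot: [-0.0, 0.897, -0.443, 0.0]
ft_force: [0.3, 0.4, -2.9]
width: 0.007
```

```bash
python3 -c "
from plant import status
s=status.observe();print(s['position'],s['ft_force'],s['wrist_torque'])"
```

```text
[0.63044931 0.19455681 0.10690668] [ 0.32380641  0.36868509 -2.93803184] [0.11982439 0.03381514 0.00994154]
```

Contact made (about 3.5 N transferred). I'll average the torque over a few readings to find where the contact lies relative to the dish centre.

move_arm([
  {"linear":[0,0,0.0004],"delta_rot":[0,0,0],"hand":0},
  {"linear":[0,0,0],"delta_rot":[0,0,0],"hand":0},
  {"linear":[0,0,0],"delta_rot":[0,0,0],"hand":0},
])

```text
t: 13.07
position: [0.6306, 0.1946, 0.1067]
ee_rot: [-0.0, 0.897, -0.443, 0.0]
ft_force: [-0.8, 0.0, -0.5]
width: 0.0071
```

```bash
python3 - <<'E'
from plant import status,viewer
import numpy as np
F=[];M=[]
for i in range(12):
    viewer.get_image("side");s=status.observe();F.append(s['ft_force']);M.append(s['wrist_torque'])
print(s['position'],s['t'],np.mean(F,0),np.mean(M,0),np.std(F,0),np.std(M,0))
E
```

```text
[0.63058541 0.19461001 0.10649449] 13.6667 [-0.87713342  0.36285565  1.5817361 ] [ 0.0724272   0.42780018 -0.03747579] [0.45312804 0.55624107 1.00397064] [0.03938338 0.03432778 0.0365521 ]
```

The contact moment suggests the contact may be up to 20 mm off the dish centre, but lateral-force noise makes that unclear. I'll lift 4 mm for an averaged baseline, then repeat.

move_arm([
  {"linear":[0,0,-0.002],"delta_rot":[0,0,0],"hand":0},
  {"linear":[0,0,-0.002],"delta_rot":[0,0,0],"hand":0},
  {"linear":[0,0,0],"delta_rot":[0,0,0],"hand":0},
  {"linear":[0,0,0],"delta_rot":[0,0,0],"hand":0},
  {"linear":[0,0,0],"delta_rot":[0,0,0],"hand":0},
])

```text
t: 14.08
position: [0.63, 0.1943, 0.1095]
ee_rot: [0.0, 0.896, -0.443, -0.0]
ft_force: [-0.4, 0.1, -6.4]
width: 0.0072
```

```bash
cat > avg.py <<'E'
from plant import status,viewer
import numpy as np,pickle,sys
F=[];M=[];Z=[]
for i in range(14):
    im=viewer.get_image("side" if i%2 else "wrist");s=status.observe();F.append(s['ft_force']);M.append(s['wrist_torque']);Z.append(s['position'])
    pickle.dump(im,open(f"{sys.argv[1]}_{'side' if i%2 else 'wrist'}.pkl","wb"))
F=np.array(F);M=np.array(M)
print(s['t'],np.mean(Z,0),"F",F.mean(0),"M",M.mean(0),"Fstd",F.std(0),"fz",F[:,2].round(1))
np.savez(sys.argv[1]+".npz",F=F,M=M)
E
python3 avg.py base
```

```text
14.7833 [0.63024578 0.19446596 0.11002854] F [ 0.10664318  0.1111295  -6.49462027] M [ 0.18992044 -0.25597499 -0.00837462] Fstd [0.47963062 0.50688819 0.40606765] fz [-6.3 -6.6 -5.9 -6.7 -6.7 -6.4 -6.4 -6.4 -6.6 -6.7 -6.  -7.4 -7.  -5.8]
```

move_arm([
  {"linear":[0,0,0.0015],"delta_rot":[0,0,0],"hand":0},
  {"linear":[0,0,0.001],"delta_rot":[0,0,0],"hand":0},
  {"linear":[0,0,0.0008],"delta_rot":[0,0,0],"hand":0},
  {"linear":[0,0,0.0005],"delta_rot":[0,0,0],"hand":0},
  {"linear":[0,0,0],"delta_rot":[0,0,0],"hand":0},
])

```text
t: 15.2
position: [0.6305, 0.1946, 0.1068]
ee_rot: [-0.0, 0.897, -0.443, 0.0]
ft_force: [-1.1, -0.2, -2.0]
width: 0.0068
```

```bash
python3 avg.py con
```

```text
15.9 [0.63046331 0.19454364 0.10669006] F [-1.37177654  0.22973642 -0.3909283 ] M [ 0.11227525  0.41245451 -0.02581436] Fstd [0.57020542 0.50659339 1.07374124] fz [-2.1 -1.8 -0.9 -1.2 -0.5 -1.2 -0.6 -1.5 -0.2  0.6  1.2  0.7  0.9  1.1]
```

```bash
python3 - <<'E'
import pickle;from h import *
w=pickle.load(open("base_wrist.pkl","rb"))["color"];s=pickle.load(open("base_side.pkl","rb"))["color"]
f=lambda i,w,h:cv2.resize(i,(w,h),interpolation=cv2.INTER_CUBIC)
cv2.imwrite("pics/m7.png",np.hstack([w[60:360,260:600],f(s[130:210,235:330],356,300)])[:,:,::-1])
E
```

```text
(no output)
```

View pics/m7.png

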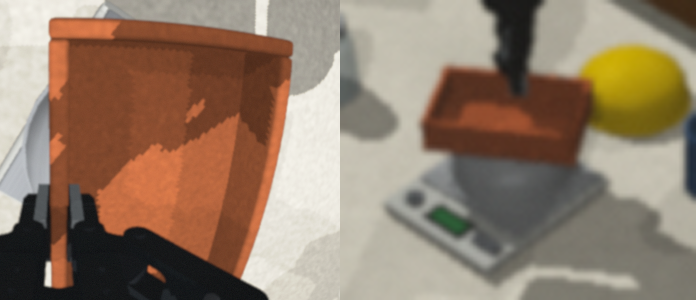

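```bash
python3 - <<'E'
import pickle;from h import *
from scipy.optimize import brentq
for f,tcp,A,B in[("base_wrist.pkl",[.6302,.1945,.110],(310,79),(553,101))]:
    w=pickle.load(open(f,"rb"));y=-2*np.arctan2(.443,.8965);x=np.array([np.cos(y),np.sin(y)]);n=np.array([-x[1],x[0]])
    print("cam",w["cam_to_world"][:3,3])
    for z in(.128,.132,.136,.14,.144):
        for nm,p in(("A",A),("B",B)):
            d=wray(w,*p,z)[:2]-tcp[:2];print(z,nm,"long %.4f short %.4f"%(d@x,d@n))
E
```

```text
cam [0.67740193 0.13186346 0.25239145]
0.128 A long 0.0890 short 0.0028
0.128 B long 0.0898 short -0.1146
0.132 A long 0.0887 short 0.0027
0.132 B long 0.0895 short -0.1109
0.136 A long 0.0883 short 0.0026
0.136 B long 0.0891 short -0.1073
0.14 A long 0.0880 short 0.0025
0.14 B long 0.0887 short -0.1036
0.144 A long 0.0876 short 0.0024
0.144 B long 0.0884 short -0.0999
```

```bash
python3 - <<'E'
import pickle;from h import *
a=pickle.load(open("w1.pkl","rb"))["color"][0:150,220:450];b=pickle.load(open("w2.pkl","rb"))["color"][0:230,50:290]
f=lambda i,w,h:cv2.resize(i,(w,h),interpolation=cv2.INTER_CUBIC)
A=f(a,414,270);B=f(b,384,368)   # 1.8x, 1.6x
o=np.zeros((370,800,3),np.uint8);o[:270,:414]=A;o[:368,416:800]=B
o=cv2.convertScaleAbs(o,alpha=1.3);
cv2.imwrite("pics/m8.png",o[:,:,::-1])
E
```

```text
(no output)
```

View pics/m8.png

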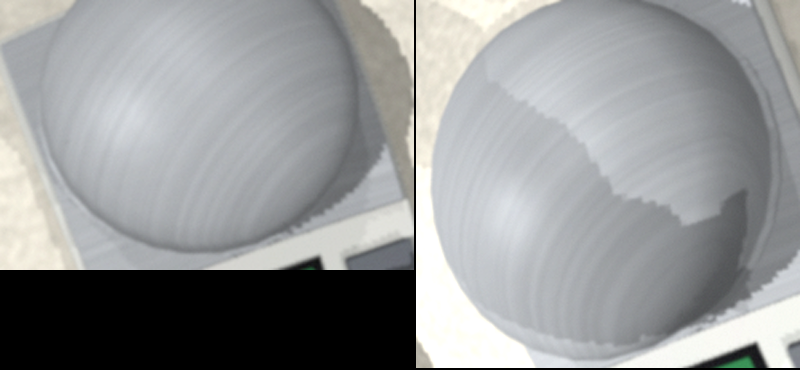

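The silhouette is clear in both crops: w1 runs from (41,95) through (205,251) to (357,85), and w2 likewise. I'll fit the centre from tangent rays, treating the dome as a 78 x 66 half-ellipsoid (top radius 92 mm, close to the given 100 mm).

```bash
python3 - <<'E'
import pickle;from h import *
from scipy.optimize import least_squares
w1=pickle.load(open("w1.pkl","rb"));w2=pickle.load(open("w2.pkl","rb"))
p1=[(60,35),(41,95),(50,150),(85,208),(140,240),(205,251),(270,235),(320,197),(350,140),(357,85),(345,30)]
p2=[(432,185),(440,120),(470,62),(520,18),(745,75),(770,145),(768,205),(470,300),(510,335),(560,355),(600,358),(650,348)]
S=np.array([1,1,78/66])
def rays(w,P): return [(w["cam_to_world"][:3,3],wray(w,u,v,0)) for u,v in P]
R1=rays(w1,[(u/1.8+219.7,v/1.8-.3) for u,v in p1]);R2=rays(w2,[((u-416)/1.6+49.7,v/1.6-.3) for u,v in p2])
def res(q,R,full=False):
    out=[]
    for o,g in R:
        c=np.array([q[0],q[1],.026])*S;a=o*S;d=(g-o)*S;d/=np.linalg.norm(d)
        k=(c-a)@d;pt=a+k*d
        if pt[2]<c[2]: # equator/rim
            k=(c[2]-a[2])/d[2];pt=a+k*d
        out.append(np.linalg.norm(pt-c)-.078)
    return np.array(out)
for n,R in(("w1",R1),("w2",R2),("both",R1+R2)):
    s=least_squares(res,[.588,.163],args=(R,),loss="soft_l1",f_scale=.002);print(n,s.x.round(4),(res(s.x,R)*1e3).round(1))
E
```

```text
w1 [0.5928 0.1646] [-4.1 -1.4 -0.7  1.1  0.1  0.  -0.4 -0.8 -1.9 -1.3  0.5]
w2 [0.5904 0.1708] [-1.1  0.3  1.2  1.2 -0.5  0.5  0.5  0.3  0.5  0.4  0.3  0.2]
both [0.5916 0.1674] [-5.4 -3.8 -3.6 -1.9 -2.6 -1.8 -1.  -0.3 -0.1  1.2  3.3  0.9  1.5  1.3
  0.2 -4.  -2.6 -1.9  3.2  3.2  2.7  2.1  1.2]
```

The bowl summit is at about (0.591,0.167) and the held dish's centre at (0.588,0.162). I'll lift 4 mm, shift about 7 mm towards +y, take out the ~2° droop, and lower again.

move_arm([
  {"linear":[0,0,-0.003],"delta_rot":[0,0,0],"hand":0},
  {"linear":[0,0,-0.003],"delta_rot":[0,0,0],"hand":0},
  {"linear":[-0.0025,-0.0025,0],"delta_rot":[-0.015,0,0],"hand":0},
  {"linear":[-0.0025,-0.0025,0],"delta_rot":[-0.015,0,0],"hand":0},
  {"linear":[0,0,0],"delta_rot":[0,0,0],"hand":0},
  {"linear":[0,0,0],"delta_rot":[0,0,0],"hand":0},
  {"linear":[0,0,0.002],"delta_rot":[0,0,0],"hand":0},
  {"linear":[0,0,0.001],"delta_rot":[0,0,0],"hand":0},
  {"linear":[0,0,0.0007],"delta_rot":[0,0,0],"hand":0},
  {"linear":[0,0,0],"delta_rot":[0,0,0],"hand":0},
])

```text
t: 16.73
position: [0.6309, 0.2012, 0.1083]
ee_rot: [0.014, 0.896, -0.443, -0.007]
ft_force: [1.0, -0.1, -5.7]
width: 0.0073
```

move_arm([
  {"linear":[0,0,0.0008],"delta_rot":[0,0,0],"hand":0},
  {"linear":[0,0,0.0006],"delta_rot":[0,0,0],"hand":0},
  {"linear":[0,0,0],"delta_rot":[0,0,0],"hand":0},
  {"linear":[0,0,0],"delta_rot":[0,0,0],"hand":0},
])

```text
t: 17.07
position: [0.6311, 0.2014, 0.1073]
ee_rot: [0.013, 0.896, -0.443, -0.007]
ft_force: [0.0, -0.2, -5.3]
width: 0.007
```

move_arm([
  {"linear":[0,0,0.0006],"delta_rot":[0,0,0],"hand":0},
  {"linear":[0,0,0.0005],"delta_rot":[0,0,0],"hand":0},
  {"linear":[0,0,0],"delta_rot":[0,0,0],"hand":0},
  {"linear":[0,0,0],"delta_rot":[0,0,0],"hand":0},
])

```text
t: 17.4
position: [0.631, 0.2014, 0.1061]
ee_rot: [0.014, 0.896, -0.443, -0.007]
ft_force: [-0.3, 0.6, -6.1]
width: 0.0067
```

```bash
python3 avg.py con2
```

```text
18.1 [0.63111149 0.20138925 0.10613801] F [ 0.1135428   0.02618938 -6.57538586] M [ 0.29246226 -0.40024663 -0.00924002] Fstd [0.65817867 0.36401372 0.42151444] fz [-7.7 -7.  -6.2 -6.3 -6.3 -6.  -6.6 -6.8 -6.3 -6.6 -6.5 -6.8 -6.9 -6. ]
```

move_arm([
  {"linear":[0,0,0.0006],"delta_rot":[0,0,0],"hand":0},
  {"linear":[0,0,0.0005],"delta_rot":[0,0,0],"hand":0},
  {"linear":[0,0,0],"delta_rot":[0,0,0],"hand":0},
  {"linear":[0,0,0],"delta_rot":[0,0,0],"hand":0},
])

```text
t: 18.43
position: [0.6312, 0.2014, 0.1054]
ee_rot: [0.013, 0.896, -0.443, -0.006]
ft_force: [1.0, 0.4, -3.2]
width: 0.007
```

```bash
python3 avg.py con3; python3 - <<'E'
import numpy as np
a=np.load("con2.npz");b=np.load("con3.npz");dF=b["F"].mean(0)-a["F"].mean(0);dM=b["M"].mean(0)-a["M"].mean(0);print(dF,dM)
for L in(0,.1,.2,.25):
    print(L,"rx",-(dM[1]+L*dF[0])/dF[2],"ry",(dM[0]-L*dF[1])/dF[2])
E
```

```text
19.1333 [0.63126107 0.20144715 0.1052709 ] F [ 0.22233348  0.68148202 -2.60971859] M [ 0.29592004 -0.21956767 -0.02177835] Fstd [0.55257195 0.48580983 0.71792926] fz [-3.3 -4.  -2.5 -3.1 -2.9 -2.6 -3.5 -2.7 -2.1 -1.4 -2.3 -1.5 -2.  -2.5]
[0.10879069 0.65529264 3.96566727] [ 0.00345779  0.18067896 -0.01253834]
0 rx -0.04556079738248639 ry 0.0008719302461206661
0.1 rx -0.04830411087149895 ry -0.01565221559635807
0.2 rx -0.051047424360511504 ry -0.03217636143883681
0.25 rx -0.05241908110501779 ry -0.04043843436007617
```

The lateral force is now small, and the contact point is within about 9 mm of the dish centre. I'll let the load transfer and release.

move_arm([
  {"linear":[0,0,0.0002],"delta_rot":[0,0,0],"hand":0},
  {"linear":[0,0,0],"delta_rot":[0,0,0],"hand":0},
  {"linear":[0,0,0],"delta_rot":[0,0,0],"hand":14},
  {"linear":[0,0,0],"delta_rot":[0,0,0],"hand":18},
  {"linear":[0,0,0],"delta_rot":[0,0,0],"hand":24},
  {"linear":[0,0,0],"delta_rot":[0,0,0],"hand":32},
  {"linear":[0,0,0],"delta_rot":[0,0,0],"hand":40},
  {"linear":[0,0,0],"delta_rot":[0,0,0],"hand":40},
])

```text
t: 19.8
position: [0.631, 0.2013, 0.1048]
ee_rot: [0.013, 0.896, -0.443, -0.007]
ft_force: [-0.3, 0.4, 0.1]
width: 0.0345
```

```bash
python3 avg.py rel
```

```text
20.5 [0.63107448 0.20135908 0.10483377] F [-0.00911645  0.14936773  0.19296573] M [ 0.05277156 -0.0790624   0.01437205] Fstd [0.47728658 0.43574763 0.74630323] fz [ 0.  -0.9 -1.2  0.5  0.3  1.7  0.2  0.4  0.5 -0.5 -0.1 -0.3  1.2  0.7]
```

move_arm([
  {"linear":[0,0,-0.003],"delta_rot":[0,0,0],"hand":40},
  {"linear":[0,0,-0.006],"delta_rot":[0,0,0],"hand":40},
  {"linear":[0,0,-0.01],"delta_rot":[0,0,0],"hand":40},
  {"linear":[0,0,-0.015],"delta_rot":[0,0,0],"hand":40},
  {"linear":[0,0,-0.02],"delta_rot":[0,0,0],"hand":40},
  {"linear":[0,0,-0.025],"delta_rot":[0,0,0],"hand":40},
  {"linear":[0,0,-0.03],"delta_rot":[0,0,0],"hand":40},
  {"linear":[0,0,-0.03],"delta_rot":[0,0,0],"hand":40},
  {"linear":[0,0,-0.03],"delta_rot":[0,0,0],"hand":40},
  {"linear":[0,0,0],"delta_rot":[0,0,0],"hand":40},
  {"linear":[0,0,0],"delta_rot":[0,0,0],"hand":40},
])

```text
t: 21.42
position: [0.6361, 0.2049, 0.2775]
ee_rot: [0.011, 0.896, -0.443, -0.005]
ft_force: [-1.1, 0.8, -1.9]
width: 0.0343
```

```bash
python3 - <<'E'
from plant import status,viewer
import pickle;from h import *
d={n:viewer.get_image(n) for n in("top","side","wrist")};pickle.dump(d,open("d9.pkl","wb"))
s=status.observe();print(s["position"],s["ft_force"],s["t"])
f=lambda i,w,h:cv2.resize(i,(w,h),interpolation=cv2.INTER_CUBIC)
w=d["wrist"]["color"]
cv2.imwrite("pics/m9.png",np.vstack([np.hstack([f(d["top"]["color"][140:230,210:310],333,300),f(d["side"]["color"][120:210,230:330],333,300)]),f(w[40:340,100:633],666,300)[:, :]])[:600,:,::-1])
E
```

```text
[0.63462171 0.20430047 0.27336226] [-0.11129781  0.67939982  0.07503287] 21.5667
```

View pics/m9.png

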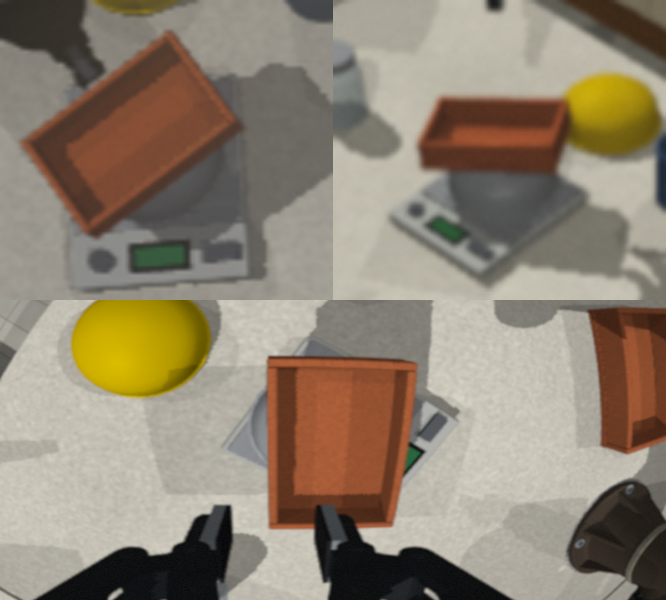

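The dish is balanced on the bowl and the gripper is clear. I'll check numerically that it is at rest and centred, before handing in.

move_arm([
  {"linear":[0,0,0],"delta_rot":[0,0,0],"hand":40},
  {"linear":[0,0,0],"delta_rot":[0,0,0],"hand":40},
  {"linear":[0,0,0],"delta_rot":[0,0,0],"hand":40},
  {"linear":[0,0,0],"delta_rot":[0,0,0],"hand":40},
  {"linear":[0,0,0],"delta_rot":[0,0,0],"hand":40},
  {"linear":[0,0,0],"delta_rot":[0,0,0],"hand":40},
  {"linear":[0,0,0],"delta_rot":[0,0,0],"hand":40},
  {"linear":[0,0,0],"delta_rot":[0,0,0],"hand":40},
  {"linear":[0,0,0],"delta_rot":[0,0,0],"hand":40},
  {"linear":[0,0,0],"delta_rot":[0,0,0],"hand":40},
  {"linear":[0,0,0],"delta_rot":[0,0,0],"hand":40},
  {"linear":[0,0,0],"delta_rot":[0,0,0],"hand":40},
])

```text
t: 22.57
position: [0.6351, 0.2044, 0.2738]
ee_rot: [0.013, 0.896, -0.443, -0.007]
ft_force: [-0.2, -0.5, -0.6]
width: 0.0343
```

```bash
python3 - <<'E'
from plant import status,viewer
import pickle;from h import *
def meas(im,f):
    m=cv2.inRange(cv2.cvtColor(im["color"],cv2.COLOR_RGB2HSV),(0,110,40),(18,255,255))
    o=[]
    for k in cv2.findContours(m,0,2)[0]:
        if cv2.contourArea(k)<300:continue
        P=np.array([f(im,*q[0],.134)[:2] for q in k]).astype(np.float32);r=cv2.minAreaRect(P)
        if np.hypot(r[0][0]-.59,r[0][1]-.165)<.04:o.append(np.round([*r[0],*r[1],r[2]],4))
    return o
d=pickle.load(open("d9.pkl","rb"));print(meas(d["top"],ray),meas(d["wrist"],wray))
for i in range(3):
    print(meas(viewer.get_image("top"),ray),meas(viewer.get_image("wrist"),wray))
s=viewer.get_image("side")["color"].astype(int);print("side diff",np.abs(s-d["side"]["color"])[130:200,250:330].mean())
t=[(23,145),(95,235),(242,126),(168,33)];q=[(421-333,144),(558-333,152),(567-333,101),(440-333,98)]
q=[q[3],q[0],q[1],q[2]]
Q=[]
for a,b in zip(t,q):
    T,S=d["top"],d["side"];A0,B0=T["cam_to_world"][:3,3],S["cam_to_world"][:3,3]
    A=ray(T,a[0]*.3003+209.65,a[1]*.3+139.65,0)-A0;B=ray(S,b[0]*.3003+229.65,b[1]*.3+119.65,0)-B0
    k=np.linalg.lstsq(np.c_[A,-B],B0-A0,rcond=None)[0];Q.append((A0+k[0]*A+B0+k[1]*B)/2)
Q=np.array(Q);print(Q.round(3),Q.mean(0))
E
```

```text
[array([ 0.5858,  0.1699,  0.1148,  0.1784, 38.7034])] [array([ 0.59  ,  0.1699,  0.1132,  0.174 , 36.9036])]
[array([ 0.5852,  0.1697,  0.1151,  0.1781, 38.7013])] [array([ 0.5907,  0.1707,  0.1133,  0.1748, 36.7132])]
[array([ 0.5856,  0.1696,  0.1151,  0.1792, 39.0821])] [array([ 0.5901,  0.1709,  0.113 ,  0.175 , 37.2953])]
[array([ 0.5855,  0.1696,  0.1155,  0.1783, 38.4491])] [array([ 0.5901,  0.1708,  0.113 ,  0.1751, 37.2996])]
side diff 1.0007142857142857
[[0.576 0.272 0.122]
 [0.489 0.198 0.134]
 [0.597 0.061 0.139]
 [0.685 0.137 0.133]] [0.58671203 0.16711608 0.13207404]
```

```bash
python3 -c "
from plant import r,status
print(r.job_done(),status.observe()['t'])"
```

```text
the job is handed in; nothing more can be done
the job is handed in; nothing more can be done
```

The job is handed in: I pressed the round key and released it, pressed the long key with only the bowl on the scale, then set the smallest dish on the steel bowl. The hand-in gave no verdict.

**Keys:** Each key went to the bottom of its travel, with 12 N on the round key and 10 N on the long key at about 22 mm height. The display did not visibly change after the round key, so the presses are confirmed only by force and travel.

**Placing:** The first touchdown showed a sideways force of about 1.4 N. I lifted the dish, re-measured the bowl, shifted about 7 mm and levelled the dish before releasing it.

**Last checks:**
- **Position:** The dish centre is at about (0.588, 0.170), against a bowl summit at about (0.591, 0.167), measured before placing. That is roughly 4 mm off, and the views differ by up to 5 mm.
- **Rest:** The pictures were unchanged over about a second, so the dish is still.
- **Level:** The rim is level only to within a few degrees. Heights measured across two views were noisy, ranging from 0.122 to 0.139 m, but the dish looked level in the pictures.
- **Gripper and bowl:** The gripper was clear with no force on it, and the bowl looked upright near the middle of the platform.
- **Contact point:** Torque readings for where the dish touched the bowl did not always agree with the camera measurements, so I treated them as rough guidance.

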